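Put the crimp tool plates back in their holders

TASK

At the crimping bench, put the two tool plates from the top of the stack back in their holders: first the blue plate, then the yellow one, each slid nose first under the lips of the holder of its own colour until it is fully home against the back stop, lying flat, and let go. Leave the white spare on its stand, the red plate in its holder and everything else on the bench where it is.

Things in the scene. Friction and masses are not known exactly. Their poses are not given: they have to be found in the camera images.
- blue_plate: Blue tool plate: flat bar 130 mm long (x), 50 wide (y), 10 thick, 0.25 kg; rear half blue, front half bare steel with two dark dots. x points to the nose (last 10 mm only 40 wide). Origin: centre of the underside; nose at x +65 mm, rear end at -65. Starts on top of the stack of three.
- yellow_plate: Yellow tool plate: flat bar 130 mm long (x), 50 wide (y), 10 thick, 0.25 kg; rear half yellow, front half bare steel with two dark dots. x points to the nose (last 10 mm only 40 wide). Origin: centre of the underside; nose at x +65 mm, rear end at -65. Starts in the middle of the stack, under the blue one.
- red_plate: Red tool plate: flat bar 130 mm long (x), 50 wide (y), 10 thick, 0.25 kg; rear half red, front half bare steel with two dark dots. x points to the nose (last 10 mm only 40 wide). Origin: centre of the underside; nose at x +65 mm, rear end at -65. Already home in the red holder; stays there.
- spare_plate: Spare tool plate: flat bar 130 mm long (x), 50 wide (y), 10 thick, 0.25 kg; rear half white, front half bare steel with two dark dots. x points to the nose (last 10 mm only 40 wide). Origin: centre of the underside; nose at x +65 mm, rear end at -65. White spare, bottom of the stack, on a narrow rubber stand 12 mm high and 34 mm wide; stays there.
- blue_plate_nose (a point): Middle of the nose edge of the blue plate, at its underside (65 mm ahead of the plate's origin).
- blue_plate_grip (a point): Good place to pinch the blue plate across its 50 mm width: 20 mm behind its centre, at half thickness. Held here, the fingers stay outside the holder when the plate is home.
- blue_holder: Fixed holder with blue gibs, 82 mm wide, on a 4 mm aluminium base. Origin: centre of the underside; x points into the slot. From x -85 mm to the mouth (+5) runs an apron 30 mm wide, top 15 mm above the origin, on which a plate can lie with its sides free. Slot from the mouth to the back stop at x +65. Plates enter only by sliding along x; 70 mm stay outside when home.
- blue_holder_stop (a point): Face of the back stop of the blue holder, in the middle of the slot floor: where the blue plate's nose point must end. Axes as the holder's. The stop's top is 14 mm above the floor.
- blue_holder_mouth (a point): Middle of the mouth of the blue holder, at the slot floor (level with the apron top), 60 mm before the stop. Slot: 54 mm wide between the gibs, mouth flared about 2 mm a side, 14 mm high under two lips that reach 6 mm in over the plate's edges on either side; open above between them. Lips' top 20 mm above the floor.
- yellow_plate_nose (a point): Middle of the nose edge of the yellow plate, at its underside (65 mm ahead of the plate's origin).
- yellow_plate_grip (a point): Good place to pinch the yellow plate across its 50 mm width: 20 mm behind its centre, at half thickness. Held here, the fingers stay outside the holder when the plate is home.
- yellow_holder: Fixed holder with yellow gibs, 82 mm wide, on a 4 mm aluminium base. Origin: centre of the underside; x points into the slot. From x -85 mm to the mouth (+5) runs an apron 30 mm wide, top 15 mm above the origin, on which a plate can lie with its sides free. Slot from the mouth to the back stop at x +65. Plates enter only by sliding along x; 70 mm stay outside when home.
- yellow_holder_stop (a point): Face of the back stop of the yellow holder, in the middle of the slot floor: where the yellow plate's nose point must end. Axes as the holder's. The stop's top is 14 mm above the floor.
- yellow_holder_mouth (a point): Middle of the mouth of the yellow holder, at the slot floor (level with the apron top), 60 mm before the stop. Slot: 54 mm wide between the gibs, mouth flared about 2 mm a side, 14 mm high under two lips that reach 6 mm in over the plate's edges on either side; open above between them. Lips' top 20 mm above the floor.
- red_holder: Third holder of the same shape, with red gibs, filled by the red plate. The three holders stand side by side about 120 mm apart in any order.
- oiler: Small amber oil bottle, 38 mm diameter, 100 mm tall, standing near the stack; bystander. Origin at the centre of its underside.
- driver: Screwdriver with red handle, about 170 mm long, lying beside the stack; bystander. Its x axis runs along it.
- reel: Small cardboard reel of copper terminals, 76 mm diameter, 20 mm high, lying flat near the stack; bystander. Origin at the centre of its underside.
- jar: Clear jar with white lid, 40 mm diameter, 55 mm tall, standing on the aluminium base plate just in front of the red holder; bystander. Origin at the centre of its underside.
- brush: Brush about 160 mm long, lying behind the holders; bystander. Its x axis runs along it.
- wrench: Steel wrench about 150 mm long, lying to the left of the holders; bystander. Its x axis runs along it.
- can: Blue can, 52 mm diameter, 85 mm tall, standing between stack and holders; bystander. Origin at the centre of its underside.

How it is judged:
By the outcome, as a careful person would: the job done as asked, in the order asked, and still so for the second after the job is handed in, with the robot touching nothing.
It also fails if it takes over 69 s, if anything falls off the work surface, if the arm or the gripper's body presses on something with over 40 N, if the wrist force passes 120 N, or if a joint passes its speed limit or range.

ROBOT

A 6-joint arm with a two-finger parallel gripper is mounted at the origin on the work surface. World frame = base frame: x ahead of the robot, y to its left, z up, the work surface at z = 0. Lengths are in m, angles in degrees, forces in N, time in s.
With the tool pointing down it reaches from about 0.4 to 0.825 m from the base axis. Payload 7 kg.
Tool frame: the origin (TCP) lies at the centre of the arm's flange, where the gripper is bolted on; the fingertips stand 178 mm ahead of it and the grasp point (between the pads) lies 159 mm ahead of it; z points along the fingers, y is the line along which they close (so a half turn about z gives the same grasp; the last joint's range is limited). The gripper opens to 88 mm and grips with 3 to 60 N. Pads are 19 mm wide; open, the fingers measure 130 mm over their backs; the gripper's body (78 mm by 193 mm) begins 47 mm behind the grasp point.
Start: joints at [-51.962, 20.546, 0.682, 0, -70.136, -16.507], TCP at [0.248, -0.628, 0.405] pointing down, gripper open.
Joint ranges: [-176.03, 176.03], [-82.01, 121.73], [-58.28, 71.71], [-173.87, 95.51], [-174.79, -0.11], [-173.66, 173.66]. Speed limits (degrees/s): [136.94, 136.94, 172.46, 180, 180, 180].

INTERFACE

Orientations are given as [roll, pitch, yaw] about the fixed x, y, z axes, in that order (R = Rz(yaw) Ry(pitch) Rx(roll)).
In Python, from plant import telemetry, snapshot, workorder, nets gives the robot as it stands.
- The arm moves only by the shell command python3 -m creep 'ROWS'. ROWS is JSON, a list that holds one entry, the list of rows, each a list of 5 numbers: the shift along the tool's x, y, z normalised to -1 to 1, where 1 is 0.2 m, then the turn about the tool's z normalised to -1 to 1, where 1 is pi/2 rad, then the opening, from 0 (shut) to 1 (fully open). In form: [[[x, y, z, spin, hand], ...]]. A call has 1 to 8 rows; each row shifts and turns the commanded pose from where the row before left it, along the tool's axes as they then stand; what a row does not reach is not made up. A row lasts 1/12 s, in which the tool goes at most 41.7 mm and 7.16 degrees, less where a joint would pass 70% of its speed; a pose out of reach is approached as far as the arm can. A call with a number of a shift or a turn outside -1 to 1 is refused whole. A call with a gripper value outside its range is refused whole. The fingers move at their own pace and stop on an object; the grip force is fixed at half the most. Time passes only in rows, so rows that do not move let the fingers close. It gives the time, the measured TCP pose, the force, the opening and the grip force at its end, in the units of the state.
- telemetry.get_obs(): the state, without advancing time (a new reading comes with each control period).
- snapshot(name): name is "scene" or "top" or "wrist"; returns a dict with "frame" (384x512x3 uint8, red, green, blue), "fx", "fy", "cx", "cy" (pixels), "k1" (the pictures are not rectified: a ray, as slopes to the right and down, at radius r is drawn at 1 + k1 r^2 times it, then the intrinsics apply), "rvec" (rotation vector, rad) and "tvec" (3), from world to camera coordinates, as OpenCV has them; the wrist camera has in their place "mount" (4x4, takes a point from camera to tool coordinates, whose origin is the TCP and whose axes are the flange's). Camera axes: x right, y down, z forward; pixel columns grow to the right and rows downward; lengths in m; the calibration is good to about 2 mm. A picture is of the moment at which its call begins: read the wrist's pose just before it. There is no depth.
- workorder.close_job(): hands the job in; it is judged then, once.
Trained networks look in a picture, given as the dict that the camera call returned (one of the last four; its "shot" number tells which), for a name from the list of things; names that differ only in an ending like _2 or _b are one class to them, and where a whole thing is asked for, a point or a joint stands for the part that bears it (a point fixed in the world has none). Each returns a list of dicts, best first, with "confidence" (0 to 1); they miss things now and then, are a little off and sometimes report something else, mostly with a low value. They report only what shows in the picture. A call takes as long as a camera call.
- nets.find_in(picture, query): "uv" ([column, row] in pixels, amid what is visible of it).
- nets.masks_of(picture, query): "region" (384x512 bool, what is visible of it) and "uv" ([column, row] in pixels, amid what is visible of it).
- nets.landmark_of(picture, query): "uv" ([column, row] in pixels: a listed point, or the origin of a listed thing).
The state is a dict: "clock": time; "joint_pos": joint angles; "qvel": joint speeds; "tau": joint torques, N m; "tool_pos": TCP position; "orientation": TCP orientation; "force": force on the tool from outside, world axes, zero at the start; "moment": the same for the moment, N m; "opening": finger opening in m; "gripper_force": force on a finger pad.
Only numpy, scipy, OpenCV 4.12 (cv2) and the standard library are available. Lean on these libraries where they do the work, as an engineer would, in place of code of your own. Each camera call takes 0.05 s, during which the arm holds its last target. There are 200 camera calls.

## Working session

There is one attempt and no reset: what is moved stays moved. The work goes in short steps, Python scripts to look and compute and a shell command to move; the robot and the scene stay as the last step left them, time stands still between calls to the robot, and variables do not carry over. Pictures are saved under pics/ and viewed, at most 10 in all, crops included, and the job is handed in when it is done.

```bash
mkdir -p pics; ls
cat > h.py <<'E'
import numpy as np, cv2
from scipy.spatial.transform import Rotation as Ro
from plant import telemetry, snapshot, workorder, nets
def cam(p, obs=None):
    if "mount" in p:
        T=np.eye(4); T[:3,:3]=Ro.from_euler('xyz',obs['orientation'],degrees=True).as_matrix(); T[:3,3]=obs['tool_pos']
        M=T@np.array(p['mount']); return M[:3,:3],M[:3,3]
    R=cv2.Rodrigues(np.array(p['rvec'],float))[0]; return R.T,-R.T@np.array(p['tvec'],float).ravel()
def K(p): return np.array([[p['fx'],0,p['cx']],[0,p['fy'],p['cy']],[0,0,1.]])
def back(p,uv,z,obs=None):
    # pixel -> world on plane z
    s=(np.array(uv,float).reshape(-1,2)-[p['cx'],p['cy']])/[p['fx'],p['fy']]
    x=s.copy()
    for _ in range(20): x=s/(1+p['k1']*(x**2).sum(1,keepdims=True))
    R,c=cam(p,obs); d=np.c_[x,np.ones(len(x))]@R.T
    return c+d*((z-c[2])/d[:,2])[:,None]
def proj(p,X,obs=None):
    R,c=cam(p,obs); q=(np.atleast_2d(X)-c)@R; x=q[:,:2]/q[:,2:]
    x=x*(1+p['k1']*(x**2).sum(1,keepdims=True)); return x*[p['fx'],p['fy']]+[p['cx'],p['cy']]
E
python3 - <<'E'
from h import *
o=telemetry.get_obs(); print(o)
for n in("top","scene"):
    p=snapshot(n); cv2.imwrite(f"pics/{n}0.png",p['frame'][...,::-1]); print(n,cam(p)[1],p['fx'],p['k1'])
    for q,z in [("blue_plate",.042),("blue_plate_nose",.032),("blue_plate_grip",.037),("blue_holder",0.004),("blue_holder_stop",.019),("blue_holder_mouth",.019),("yellow_holder",0.004),("yellow_holder_stop",.019),("yellow_holder_mouth",.019),("can",0),("jar",0.004),("oiler",0),("yellow_plate_nose",.022),("spare_plate",.012)]:
        for r in nets.landmark_of(p,q)[:2]: print(q,np.round(r['uv'],1),round(r['confidence'],2),np.round(back(p,r['uv'],z)[0],4))
E
```

```text
pics
{'clock': 0.0, 'joint_pos': array([-5.19614519e+01,  2.05902111e+01,  6.32567702e-01, -1.95037935e-02,
       -7.01367131e+01, -1.65054307e+01]), 'qvel': array([ 0.01826409, -0.09961968,  0.00405867,  0.01650892,  0.1101681 ,
       -0.06893247]), 'tau': array([-1.57075365e-04, -5.82728863e+01,  2.93060786e+01,  6.99712381e+00,
        7.12120032e-03, -1.60877821e-04]), 'tool_pos': array([ 0.24765226, -0.62770421,  0.40372904]), 'orientation': array([ 1.79904322e+02, -9.23049081e-03, -1.58473517e+02]), 'force': array([-0.2658492 , -0.38666383,  0.11043895]), 'moment': array([-0.01584351, -0.03804693,  0.015719  ]), 'gripper_force': 0.0, 'opening': 0.08776571279562352}
top [ 0.46990041 -0.01068389  1.28140553] 409.9121603809313 -0.14997428867528567
blue_plate [361.5 216.2] 0.63 [ 0.5143 -0.3457  0.042 ]
blue_plate_nose [369.3 191.9] 0.85 [ 0.5898 -0.3748  0.032 ]
blue_plate_nose [358.5 215.4] 0.51 [ 0.5171 -0.3391  0.032 ]
blue_plate_grip [356.8 223.7] 0.86 [ 0.4916 -0.332   0.037 ]
blue_holder [248.  192.8] 0.69 [0.589  0.0013 0.004 ]
blue_holder_stop [251.2 170.2] 0.84 [ 0.6582
[... 1174 characters left out ...]
839 0.0007 0.004 ]
blue_holder_stop [241.5 234.1] 0.78 [ 0.6525 -0.0119  0.019 ]
blue_holder_stop [402.2 286. ] 0.37 [0.5527 0.3954 0.019 ]
blue_holder_mouth [256.6 224.4] 0.59 [0.6017 0.0008 0.019 ]
yellow_holder [295.7 245.1] 0.73 [0.5884 0.1178 0.004 ]
yellow_holder_stop [285.7 254.5] 0.76 [0.6393 0.1178 0.019 ]
yellow_holder_mouth [296.4 241.2] 0.6 [0.587  0.1175 0.019 ]
can [187.5 154.2] 0.48 [ 0.4788 -0.3608  0.    ]
jar [364.7 247.6] 0.51 [0.4882 0.2694 0.004 ]
oiler [196.6 185.9] 0.57 [ 0.5721 -0.2403 -0.    ]
yellow_plate_nose [162.1 163.6] 0.47 [ 0.5768 -0.3743  0.022 ]
spare_plate [185.  159.4] 0.68 [ 0.5123 -0.3395  0.012 ]
spare_plate [178.3 155. ] 0.37 [ 0.5091 -0.3712  0.012 ]
```

Run:
```python
import cv2
t=cv2.imread("pics/top0.png"); cv2.imwrite("pics/top0c.png",cv2.resize(t[140:260,140:400],(780,360),interpolation=cv2.INTER_CUBIC))
```

```text
(no output)
```

View pics/scene0.png

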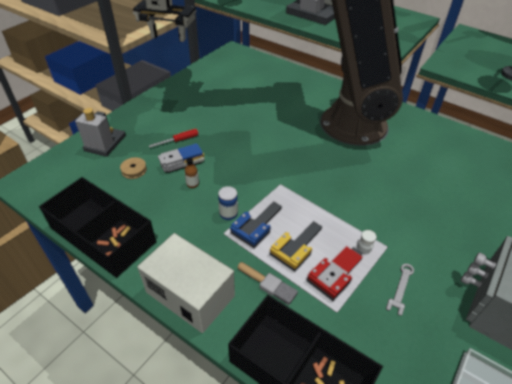

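View pics/top0c.png

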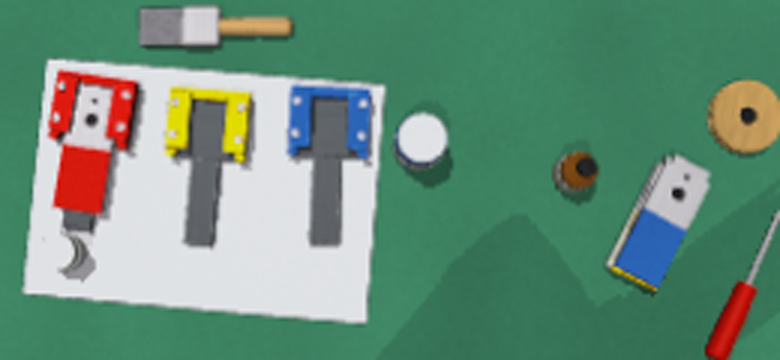

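The scene shows the stack (blue on top) at about (180,157), the oiler at (192,180), the can at (228,202), and the holders blue, yellow, red from left to right. In the top view the can is close beside the blue holder and the oiler is beside the stack nose, so body clearance matters in both places. Next I move above the stack and use the wrist camera.

```bash
python3 -m creep '[[[-0.1675,0.0915,0,0,1],[-0.1675,0.0915,0,0,1],[-0.1675,0.0915,0,0,1],[-0.1675,0.0915,0,0,1],[-0.1675,0.0915,0,0,1],[-0.1675,0.0915,0,0,1],[-0.1675,0.0915,0,0,1],[-0.1675,0.0915,0,0,1]]]' && python3 -m creep '[[[-0.1675,0.0915,0,0,1],[-0.1675,0.0915,0,0.0,1],[0,0,0,0.079,1],[0,0,0,0.079,1],[0,0,0,0.079,1],[0,0,0,0.079,1],[0,0,0,0.079,1],[0,0,0,0.079,1]]]' 
python3 -m creep '[[[0,0,0,0,1],[0,0,0,0,1]]]'
python3 - <<'E'
from h import *
o=telemetry.get_obs(); print(o['tool_pos'],o['orientation'],o['joint_pos'])
p=snapshot("wrist"); cv2.imwrite("pics/w1.png",p['frame'][...,::-1]); print(np.round(p['mount'],3),p['fx'],cam(p,o)[1])
for q,z in [("blue_plate_nose",.032),("blue_plate_grip",.037),("oiler",0),("blue_plate",.032),("yellow_plate",.022)]:
    for r in nets.landmark_of(p,q)[:2]: print(q,np.round(r['uv'],1),round(r['confidence'],2),np.round(back(p,r['uv'],z,o)[0],4))
E
```

```text
clock: 2.17
tool_pos: [0.4441, -0.3917, 0.405]
orientation: [-180.0, 0.0, -158.5]
force: [1.6, -0.8, -0.1]
opening: 0.0877
gripper_force: 0.0
clock: 2.83
tool_pos: [0.4922, -0.3346, 0.4047]
orientation: [180.0, 0.0, 158.5]
force: [0.3, -0.1, 0.6]
opening: 0.0876
gripper_force: 0.0
clock: 3.0
tool_pos: [0.4922, -0.3347, 0.4047]
orientation: [-180.0, 0.0, 159.1]
force: [0.3, 0.5, 0.5]
opening: 0.0876
gripper_force: 0.0
[ 0.49215437 -0.33470268  0.40472714] [-1.79999753e+02  6.77206271e-03  1.59099589e+02] [-1.54190780e+01  1.30871490e+01 -9.77415029e+00  9.68446784e-04
 -6.71319832e+01 -9.54817090e+01]
[[-0.001 -0.959 -0.283  0.076]
 [ 1.    -0.001 -0.001  0.   ]
 [ 0.001 -0.283  0.959  0.019]
 [ 0.     0.     0.     1.   ]] 269.26020536581734 [ 0.42102909 -0.30704532  0.38604493]
blue_plate_nose [250.9 241.6] 0.64 [ 0.5854 -0.3752  0.032 ]
blue_plate_grip [256.  184.4] 0.78 [ 0.5069 -0.3374  0.037 ]
blue_plate_grip [250.6 239.2] 0.48 [ 0.5794 -0.3733  0.037 ]
oiler [325.1 201.2] 0.7 [ 0.5777 -0.2527  0.    ]
blue_plate [255.5 197.8] 0.9 [ 0.5257 -0.3453  0.032 ]
blue_plate [432.7 182.7] 0.42 [ 0.5913 -0.1141  0.032 ]
```

View pics/w1.png

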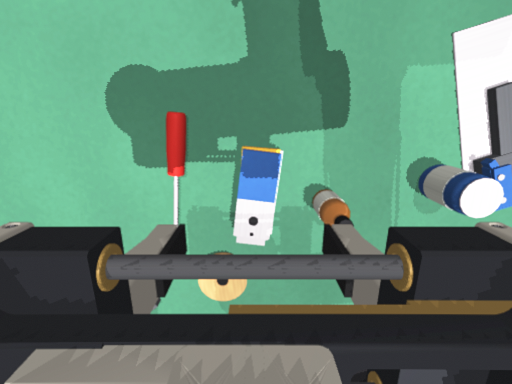

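The picture shows the blue plate from about (262,150) at the rear to (252,243) at the nose. A yellow strip shows at the rear edge, and the oiler's base is near (325,200). I'll rectify to the plate-top plane and fit.

```bash
cat >> h.py <<'E'
def bird(p,z,x0,x1,y0,y1,o=None,s=.0005):
    X,Y=np.meshgrid(np.arange(x0,x1,s),np.arange(y0,y1,s),indexing='ij')
    uv=proj(p,np.c_[X.ravel(),Y.ravel(),np.full(X.size,z)],o).astype(np.float32)
    return cv2.remap(p['frame'],uv[:,0].reshape(X.shape),uv[:,1].reshape(X.shape),cv2.INTER_LINEAR)
def rect(m,x0,y0,s=.0005):
    m=m.astype(np.uint8); n,l,st,_=cv2.connectedComponentsWithStats(m); k=1+st[1:,4].argmax()
    pts=np.argwhere(l==k).astype(np.float32)*s+[x0,y0]
    return cv2.minAreaRect(pts.astype(np.float32)*1000)
def hsv(im): return cv2.cvtColor(im,cv2.COLOR_RGB2HSV).astype(int)
E
python3 - <<'E'
from h import *
o=telemetry.get_obs(); p=snapshot("wrist")
b=bird(p,.042,.42,.64,-.44,-.2,o); h=hsv(b)
blue=(h[...,0]>100)&(h[...,0]<130)&(h[...,1]>110)
steel=(h[...,1]<45)&(h[...,2]>120)
print("blue",rect(blue,.42,-.44)); print("steel",rect(steel,.42,-.44))
cv2.imwrite("pics/b1.png",cv2.resize(b,None,fx=1.5,fy=1.5)[...,::-1])
t=snapshot("top"); b=bird(t,.042,.42,.64,-.44,-.2); h=hsv(b)
blue=(h[...,0]>100)&(h[...,0]<130)&(h[...,1]>110); print("top blue",rect(blue,.42,-.44))
for n,pp,oo in(("w",p,o),("t",t,None)):
  for q,zt in(("oiler",.1),("can",.085)):
    for r in nets.masks_of(pp,q)[:1]:
        print(n,q,r['confidence'],back(pp,r['uv'],zt/2,oo))
b2=bird(t,.085,.5,.7,-.16,.0); cv2.imwrite("pics/b2.png",np.hstack([b2,bird(t,.0,.5,.7,-.16,.0)])[...,::-1])
E
```

```text
blue ((496.5423889160156, -330.3892822265625), (50.29403305053711, 65.73539733886719), 61.927330017089844)
steel ((554.7182006835938, -359.82720947265625), (54.170448303222656, 67.18067932128906), 63.09386444091797)
top blue ((466.6499938964844, -338.4500427246094), (6.931818008422852, 21.689863204956055), 63.43508529663086)
w oiler 0.86 [[ 0.57063688 -0.25465007  0.05      ]]
w can 0.83 [[ 0.61025824 -0.08652846  0.0425    ]]
t can 0.69 [[ 0.60087608 -0.09692383  0.0425    ]]
```

View pics/b1.png

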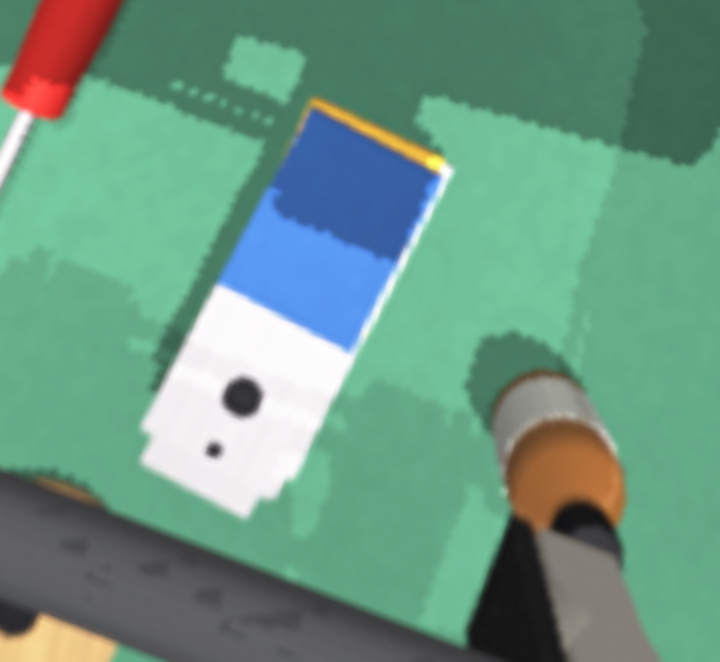

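View pics/b2.png

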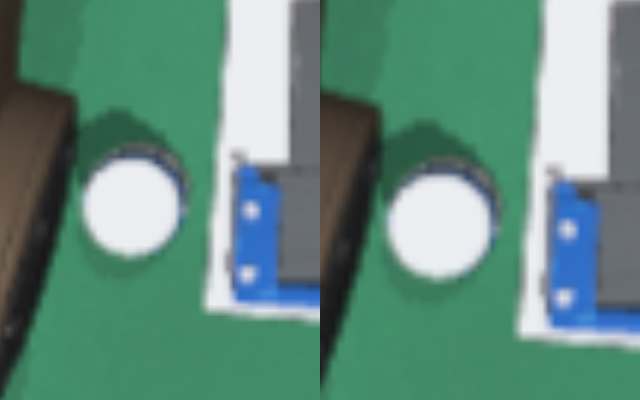

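Blue plate fit: origin (0.525,-0.346), yaw -28.1°, and the 65.7×50.3 mm size agrees with z=0.042. The can is at (0.6025,-0.094). Next I get an accurate pose for both holders from the wrist camera.

```bash
python3 -m creep '[[[0.053,0.191,0,0,1],[0.053,0.191,0,0,1],[0.053,0.191,0,0,1],[0.053,0.191,0,0,1],[0.053,0.191,0,0,1],[0.053,0.191,0,0,1],[0.053,0.191,0,0,1],[0.053,0.191,0,0,1]]]' && python3 -m creep '[[[0.053,0.191,0,0,1],[0.053,0.191,0,0,1],[0,0,0,-0.059,1],[0,0,0,-0.059,1],[0,0,0,-0.059,1],[0,0,0,0,1],[0,0,0,0,1]]]'
python3 - <<'E'
from h import *
o=telemetry.get_obs(); print(o['tool_pos'],o['orientation'])
p=snapshot("wrist"); cv2.imwrite("pics/w2.png",p['frame'][...,::-1])
b=bird(p,.019,.45,.69,-.08,.2,o); cv2.imwrite("pics/b3.png",cv2.resize(b,None,fx=1.25,fy=1.25)[...,::-1])
np.save("w2.npy",p['frame'])
for q,z in [("blue_holder_stop",.019),("blue_holder_mouth",.019),("yellow_holder_stop",.019),("yellow_holder_mouth",.019)]:
    for r in nets.landmark_of(p,q)[:1]: print(q,np.round(r['uv'],1),round(r['confidence'],2),np.round(back(p,r['uv'],z,o)[0],4))
h=hsv(b); bd=(h[...,1]<60)&(h[...,2]<125)&(h[...,2]>40)
# apron dark strips: fit centreline by rows
for nm,ya,yb in(("blue",-.05,.06),("yellow",.06,.18)):
    A=[]
    for xx in np.arange(.515,.575,.0025):
        r=bd[int((xx-.45)/.0005)]; js=np.where(r)[0]*.0005-.08; js=js[(js>ya)&(js<yb)]
        if len(js): A.append((xx,js.min(),js.max(),len(js)*.0005))
    A=np.array(A); print(nm,np.round(A[::4],4)); print("line",np.polyfit(A[:,0],(A[:,1]+A[:,2])/2,1))
E
```

```text
clock: 4.27
tool_pos: [0.5229, -0.0172, 0.405]
orientation: [180.0, 0.0, 158.9]
force: [0.5, -0.6, 0.1]
opening: 0.0879
gripper_force: 0.0
clock: 4.85
tool_pos: [0.531, 0.0599, 0.4047]
orientation: [180.0, 0.0, 174.7]
force: [-0.1, 0.1, -0.6]
opening: 0.0876
gripper_force: 0.0
[0.53095483 0.05988701 0.40467059] [1.79997174e+02 3.16644997e-04 1.74652714e+02]
blue_holder_stop [220.7 251.5] 0.63 [ 0.6502 -0.0021  0.019 ]
blue_holder_mouth [ 53.5 214.6] 0.6 [ 0.568  -0.2356  0.019 ]
yellow_holder_stop [299.3 243.4] 0.62 [0.6479 0.1172 0.019 ]
yellow_holder_mouth [300.9 205.9] 0.89 [0.5885 0.1223 0.019 ]
blue [[ 0.515  -0.0105  0.0185  0.0295]
 [ 0.525  -0.011   0.018   0.0295]
 [ 0.535  -0.0115  0.0175  0.0295]
 [ 0.545  -0.012   0.0165  0.029 ]
 [ 0.555  -0.0125  0.0165  0.0295]
 [ 0.565  -0.0125  0.0155  0.0285]]
line [-0.04721739  0.02821612]
yellow [[0.515  0.114  0.144  0.0305]
 [0.525  0.1125 0.144  0.032 ]
 [0.535  0.112  0.1435 0.032 ]
 [0.545  0.112  0.1425 0.031 ]
 [0.555  0.1105 0.1415 0.0315]
 [0.565  0.1095 0.1405 0.0315]]
line [-0.07856522  0.16960525]
```

View pics/b3.png

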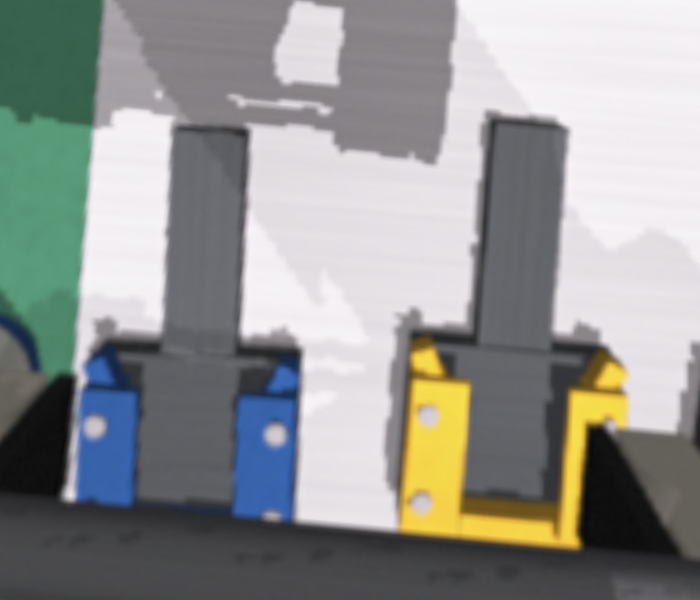

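Apron starts are at rows 126 (blue) and 120 (yellow), and the stop faces at about row 501, which puts the stops near x = 0.650. I'll refine the yaw using the lip tops at z = 0.039.

Run:
```python
from h import *
o=telemetry.get_obs(); p=snapshot("wrist"); t=snapshot("top")
for nm,lo,hi,ya,yb in(("blue",100,130,-.06,.07),("yellow",18,35,.06,.19)):
  for src,pp,oo in(("w",p,o),("t",t,None)):
    b=bird(pp,.039,.57,.68,ya,yb,oo); h=hsv(b); m=(h[...,0]>lo)&(h[...,0]<hi)&(h[...,1]>110)
    A=[]
    for xx in np.arange(.60,.648,.004):
        js=np.where(m[int((xx-.57)/.0005)])[0]*.0005+ya
        if len(js)>10:
            g=np.diff(js); k=g.argmax(); A.append((xx,js[0],js[k],js[k+1],js[-1]))
    A=np.array(A); print(nm,src); print(np.round(A[::2],4))
    r=np.where(m.sum(1)>20)[0]*.0005+.57; print("x range",r.min(),r.max())
  b=bird(p,.019,.48,.60,ya,yb,o); g=cv2.GaussianBlur(cv2.cvtColor(b,cv2.COLOR_RGB2GRAY),(5,5),0).astype(float)
  A=[]
  for xx in np.arange(.505,.578,.003):
    d=np.gradient(g[int((xx-.48)/.0005)]); c={"blue":.003,"yellow":.128}[nm]; ys=np.arange(len(d))*.0005+ya; w=abs(ys-c)<.024
    A.append((xx,ys[w][d[w].argmin()],ys[w][d[w].argmax()]))
  A=np.array(A)
  for k in(1,2):
    f=np.polyfit(A[:,0],A[:,k],1); e=abs(np.polyval(f,A[:,0])-A[:,k])<.002; f=np.polyfit(A[e,0],A[e,k],1); print("apron edge",f,np.polyval(f,.54),e.sum())
```

```text
blue w
[[ 0.6    -0.041  -0.0195  0.0185  0.0395]
 [ 0.608  -0.0415 -0.02    0.017   0.0395]
 [ 0.616  -0.0415 -0.0205  0.017   0.039 ]
 [ 0.624  -0.042  -0.021   0.0165  0.0385]
 [ 0.632  -0.0425 -0.021   0.0165  0.0385]
 [ 0.64   -0.0425 -0.021   0.016   0.038 ]]
x range 0.584 0.6459999999999999
blue t
[[ 0.6    -0.042  -0.0315 -0.031  -0.02  ]
 [ 0.608  -0.042  -0.0205  0.0155  0.0265]
 [ 0.616  -0.043  -0.021   0.015   0.0285]
 [ 0.624  -0.043  -0.0215  0.015   0.0375]
 [ 0.632  -0.0435 -0.0215  0.015   0.037 ]
 [ 0.64   -0.0425 -0.022   0.0145  0.036 ]
 [ 0.648  -0.0435 -0.008   0.0125  0.0255]]
x range 0.591 0.6599999999999999
apron edge [-0.04346154  0.01023269] -0.01323653846153847 25
apron edge [-0.04653846  0.04299731] 0.01786653846153846 25
yellow w
[[0.6    0.082  0.1055 0.142  0.164 ]
 [0.608  0.0815 0.1045 0.142  0.164 ]
 [0.616  0.081  0.104  0.141  0.1505]
 [0.624  0.08   0.1035 0.14   0.15  ]
 [0.632  0.0795 0.103  0.14   0.149 ]
 [0.64   0.0795 0.0825 0.0915 0.1485]
 [0.648  0.0795 0.0795 0.08   0.1475]]
x range 0.5824999999999999 0.6575
yellow t
[]Traceback (most recent call last):
  File "<stdin>", line 12, in <module>
    return umr_minimum(a, axis, None, out, keepdims, initial, where)
ValueError: zero-size array to reduction operation minimum which has no identity
```

Blue holder: centreline y = 0.0023 - 0.045·(x - 0.54), stop x ≈ 0.650, yaw -2.6°. Now back to the stack to grip blue 30 mm behind its centre with the fingertips held high.

```bash
python3 -m creep '[[[-0.0022,-0.1964,0,0,1],[-0.0022,-0.1964,0,0,1],[-0.0022,-0.1964,0,0,1],[-0.0022,-0.1964,0,0,1],[-0.0022,-0.1964,0,0,1],[-0.0022,-0.1964,0,0,1],[-0.0022,-0.1964,0,0,1],[-0.0022,-0.1964,0,0,1]]]' && python3 -m creep '[[[-0.0022,-0.1964,0,0,1],[-0.0022,-0.1964,0,0,1],[0,0,0,0.0631,1],[0,0,0,0.0631,1],[0,0,0,0.0631,1],[0,0,0,0.0631,1],[0,0,0,0,1],[0,0,0,0,1]]]'
python3 - <<'E'
from h import *
o=telemetry.get_obs(); print(o['tool_pos'],o['orientation'])
p=snapshot("wrist")
b=bird(p,.042,.42,.64,-.44,-.2,o); h=hsv(b)
blue=(h[...,0]>100)&(h[...,0]<130)&(h[...,1]>110); (c,s,a)=rect(blue,.42,-.44); print(c,s,a)
if s[0]<s[1]: a-=90
u=np.array([np.cos(np.radians(a)),np.sin(np.radians(a))]); org=np.array(c)/1000+.0325*u; g=org-.03*u
R=Ro.from_euler('xyz',o['orientation'],degrees=True).as_matrix()
print("org",org,a,"shift tool norm",(R.T@np.r_[g-o['tool_pos'][:2],0.214-o['tool_pos'][2]])/.2,"yaw want",180+a)
E
```

```text
clock: 5.87
tool_pos: [0.5054, -0.2554, 0.4049]
orientation: [-180.0, 0.0, 174.8]
force: [0.8, 0.3, -0.3]
opening: 0.0877
gripper_force: 0.0
clock: 6.53
tool_pos: [0.4997, -0.3319, 0.4046]
orientation: [-180.0, -0.0, 152.2]
force: [-1.1, -0.1, 0.3]
opening: 0.0876
gripper_force: 0.0
[ 0.49972861 -0.33189224  0.40459394] [-1.79996976e+02 -5.73114922e-03  1.52227018e+02]
(495.9966125488281, -330.5874938964844) (49.93243408203125, 65.34724426269531) 62.140350341796875
org [ 0.5247297  -0.34577498] -27.859649658203125 shift tool norm [ 0.00695492 -0.0028914   0.95297056] yaw want 152.14035034179688
```

```bash
python3 -m creep '[[[0.007,-0.003,0.15,0,1],[0,0,0.15,0,1],[0,0,0.15,0,1],[0,0,0.15,0,1],[0,0,0.15,0,1],[0,0,0.1,0,1],[0,0,0.07,0,1],[0,0,0.033,0,1]]]' && python3 -m creep '[[[0,0,0,0,0],[0,0,0,0,0],[0,0,0,0,0],[0,0,0,0,0],[0,0,0,0,0],[0,0,0,0,0],[0,0,0,0,0],[0,0,0,0,0]]]'
```

```text
clock: 7.25
tool_pos: [0.4977, -0.3313, 0.2117]
orientation: [-180.0, -0.2, 152.2]
force: [-0.7, 0.5, -0.2]
opening: 0.0877
gripper_force: 0.0
clock: 7.92
tool_pos: [0.4985, -0.3316, 0.2147]
orientation: [180.0, 0.1, 152.1]
force: [-0.5, 1.5, 5.2]
opening: 0.0493
gripper_force: 30.0
```

```bash
python3 -m creep '[[[0,0,-0.02,0,0],[0,0,-0.03,0,0],[0,0,-0.06,0,0],[0,0,-0.11,0,0],[0,0,-0.14,0,0],[0,0,-0.14,0,0],[0,0,-0.14,0,0],[0,0,-0.06,0,0]]]'
python3 - <<'E'
from h import *
o=telemetry.get_obs(); p=snapshot("wrist"); cv2.imwrite("pics/w3.png",p['frame'][...,::-1]); print(o['tool_pos'],o['opening'])
z=o['tool_pos'][2]-.214+.042
b=bird(p,z,.42,.64,-.44,-.2,o); h=hsv(b)
blue=(h[...,0]>100)&(h[...,0]<130)&(h[...,1]>110); (c,s,a)=rect(blue,.42,-.44); print(c,s,a)
if s[0]<s[1]: a-=90
u=np.array([np.cos(np.radians(a)),np.sin(np.radians(a))]); org=np.array(c)/1000+.0325*u
R=Ro.from_euler('xyz',o['orientation'],degrees=True).as_matrix(); print(org,a,o['orientation'],"org in tool",R.T@np.r_[org-o['tool_pos'][:2],0])
b=bird(p,.032,.42,.64,-.44,-.2,o);h=hsv(b);m=(h[...,0]>18)&(h[...,0]<32)&(h[...,1]>110);(c,s,a)=rect(m,.42,-.44);print("yellow",c,s,a)
E
```

```text
clock: 8.58
tool_pos: [0.4987, -0.332, 0.3584]
orientation: [180.0, 0.3, 152.1]
force: [1.0, -0.4, -1.5]
opening: 0.0496
gripper_force: 30.0
[ 0.49865795 -0.33197174  0.35842348] 0.04955100836890131
(487.0777893066406, -325.54150390625) (51.23530578613281, 46.999996185302734) 61.927696228027344
[ 0.50237182 -0.29686498] 61.927696228027344 [179.99499509   0.26373213 152.11259972] org in tool [ 1.31379676e-02  3.27668720e-02 -5.76121556e-05]
yellow (482.29730224609375, -323.1617431640625) (50.8074836730957, 42.56730270385742) 63.78862380981445
```

View pics/w3.png

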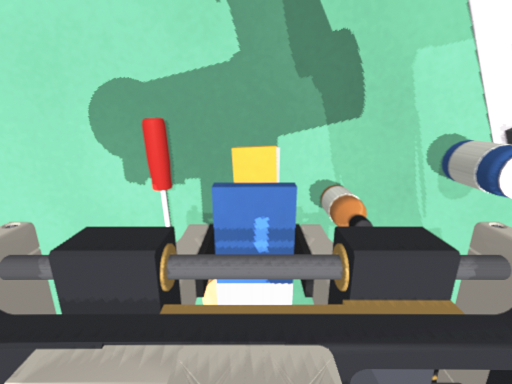

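The picture shows blue held between the pads, with its rear edge at row 184 and the blue/steel boundary at about row 283. Yellow sits undisturbed below at (257,165). I'll check for pitch droop by comparing projected corners.

Run:
```python
from h import *
from scipy.optimize import least_squares
o=telemetry.get_obs(); p=snapshot("wrist"); h=hsv(p['frame'])
m=(h[...,0]>105)&(h[...,0]<130)&(h[...,1]>110)
n,l,st,_=cv2.connectedComponentsWithStats(m[:, :].astype(np.uint8)); 
m2=np.zeros_like(m); m2[170:300,190:320]=m[170:300,190:320]
L=[];
for r in list(range(190,222,4))+list(range(230,250,4)):
    c=np.where(m2[r])[0]; L.append((r,c.min(),c.max()+1))
print(L); cols=range(225,290,8); T=[(c,np.where(m2[:,c])[0].min(),np.where(m2[:,c])[0].max()+1) for c in cols]; print(T)
# fit: plate rear/top in tool frame: offset x(rear), y, z, pitch, yaw
tp=dict(o)
def pts(q):
    x0,y0,z0,pi,ya=q; R=Ro.from_euler('ZY',[ya,pi],degrees=True)
    return lambda X:R.apply(X)+[x0,y0,z0]
Rw=Ro.from_euler('xyz',o['orientation'],degrees=True)
def res(q):
    f=pts(q); W=lambda X: proj(p,Rw.apply(f(np.array(X,float)))+o['tool_pos'],o)
    t=np.linspace(0,.065,40); e=[]
    a=W(np.c_[-t,0*t-.025,0*t]); b=W(np.c_[-t,0*t+.025,0*t])   # tool -x is forward
    if a[0,0]>b[0,0]: a,b=b,a
    for r,x,y in L: e+=[np.interp(r,a[:,1],a[:,0])-x,np.interp(r,b[:,1],b[:,0])-y]
    s=np.linspace(-.025,.025,30); A=W(np.c_[0*s,s,0*s]); B=W(np.c_[0*s-.065,s,0*s])
    A=A[A[:,0].argsort()];B=B[B[:,0].argsort()]
    for c,x,y in T: e+=[np.interp(c,A[:,0],A[:,1])-x,np.interp(c,B[:,0],B[:,1])-y]
    return np.array(e)
r=least_squares(res,[.035,0,.172,0,0],loss='soft_l1'); print(r.x,np.round(r.fun,1))
s=snapshot("scene")
for q in("blue_plate_nose","blue_plate"): print([(x['uv'],x['confidence']) for x in nets.landmark_of(s,q)[:2]])
u=np.array([np.cos(np.radians(-27.9)),np.sin(np.radians(-27.9)),0])
g=np.array([*o['tool_pos'][:2],o['tool_pos'][2]-.182]); print(proj(s,[g+.095*u,g+.03*u,g-.035*u]))
cv2.imwrite("pics/s3.png",cv2.resize(s['frame'][60:190,110:260],None,fx=4,fy=4,interpolation=cv2.INTER_CUBIC)[...,::-1])
```

```text
[(190, np.int64(212), np.int64(296)), (194, np.int64(213), np.int64(296)), (198, np.int64(213), np.int64(296)), (202, np.int64(213), np.int64(296)), (206, np.int64(213), np.int64(296)), (210, np.int64(213), np.int64(296)), (214, np.int64(213), np.int64(295)), (218, np.int64(214), np.int64(295)), (230, np.int64(214), np.int64(296)), (234, np.int64(214), np.int64(295)), (238, np.int64(214), np.int64(295)), (242, np.int64(214), np.int64(295)), (246, np.int64(214), np.int64(295))]
[(225, np.int64(183), np.int64(283)), (233, np.int64(183), np.int64(283)), (241, np.int64(184), np.int64(283)), (249, np.int64(184), np.int64(283)), (257, np.int64(184), np.int64(283)), (265, np.int64(183), np.int64(283)), (273, np.int64(183), np.int64(283)), (281, np.int64(183), np.int64(283)), (289, np.int64(183), np.int64(283))]
[ 3.66716585e-02  4.65518191e-04  1.73480541e-01 -4.51309081e+00
 -1.87374284e-01] [ 0.4  0.3 -0.4  0.2 -0.3  0.1 -0.1 -0.1 -0.  -0.2  0.1 -0.3  0.3  0.6
 -0.6  0.5 -0.1 -0.9  0.   0.   0.2 -0.1  0.3 -0.2  0.5 -0.3  0.4  0.1
  0.4  0.1 -0.7  0.1 -0.7  0.  -0.7  0.   0.2 -0.   0.2 -0.   0.2 -0.1
  0.1 -0.1]
[([154.7, 124.4], 0.68), ([175.8, 117.3], 0.56)]
[([173.9, 119.5], 0.96)]
[[151.85135173 122.72988229]
 [173.95296024 116.8604523 ]
 [195.33905219 111.21127099]]
```

View pics/s3.png

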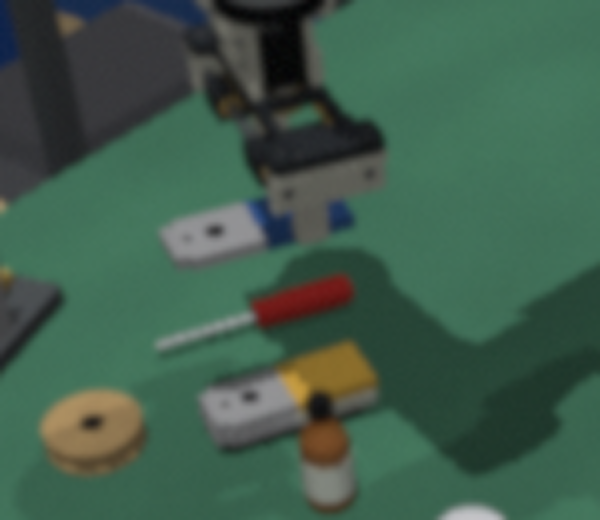

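The wrist fit puts blue level to within a few degrees, with the nose slightly up if anything. I'll carry it over the blue apron, set it down to level it, then slide.

```bash
python3 -m creep '[[[0.0833,0.1464,0,0,0],[0.0833,0.1464,0,0,0],[0.0833,0.1464,0,0,0],[0.0833,0.1464,0,0,0],[0.0833,0.1464,0,0,0],[0.0833,0.1464,0,0,0],[0.0833,0.1464,0,0,0],[0.0833,0.1464,0,0,0]]]' && python3 -m creep '[[[0.0833,0.1464,0,0,0],[0.0833,0.1464,0,0,0],[0,0,0,-0.0703,0],[0,0,0,-0.0703,0],[0,0,0,-0.0703,0],[0,0,0,-0.0703,0],[0,0,0,0,0],[0,0,0,0,0]]]'
python3 - <<'E'
from h import *
o=telemetry.get_obs(); R=Ro.from_euler('xyz',o['orientation'],degrees=True).as_matrix()
print(o['tool_pos'],o['orientation'],R.T@(np.array([.4885,.0041,.210])-o['tool_pos'])/.2)
E
```

```text
clock: 9.5
tool_pos: [0.4893, -0.0608, 0.3525]
orientation: [-179.9, -0.1, 152.1]
force: [1.7, 0.5, -2.3]
opening: 0.0497
gripper_force: 30.0
clock: 10.17
tool_pos: [0.4878, 0.005, 0.3528]
orientation: [-180.0, -0.1, 177.2]
force: [1.3, 0.1, -1.6]
opening: 0.0494
gripper_force: 30.0
[0.48777621 0.00503371 0.35283078] [-1.79951779e+02 -1.32045697e-01  1.77188927e+02] [-0.0054894  -0.00388441  0.71414668]
```

```bash
python3 -m creep '[[[-0.0055,-0.004,0.15,0,0],[0,0,0.15,0,0],[0,0,0.15,0,0],[0,0,0.12,0,0],[0,0,0.09,0,0],[0,0,0.054,0,0],[0,0,0,0,0],[0,0,0,0,0]]]' && python3 -m creep '[[[0,0,0.012,0,0],[0,0,0.012,0,0],[0,0,0.01,0,0],[0,0,0,0,0]]]'
```

```text
clock: 10.83
tool_pos: [0.489, 0.004, 0.2106]
orientation: [-179.9, -0.1, 177.2]
force: [-0.8, 0.7, -1.9]
opening: 0.0495
gripper_force: 30.0
clock: 11.17
tool_pos: [0.4892, 0.0042, 0.2047]
orientation: [180.0, 0.0, 177.4]
force: [-0.2, 0.1, -2.9]
opening: 0.0493
gripper_force: 30.0
```

Run:
```python
from h import *
o=telemetry.get_obs(); p=snapshot("wrist"); print(o['tool_pos'],o['force'])
cv2.imwrite("pics/w4.png",p['frame'][...,::-1])
s=snapshot("scene"); cv2.imwrite("pics/s4.png",cv2.resize(s['frame'][150:270,200:400],None,fx=4,fy=4,interpolation=cv2.INTER_CUBIC)[...,::-1])
```

```text
[0.48916818 0.00422717 0.20465159] [-0.21576374  0.13689198 -2.87037075]
```

View pics/s4.png

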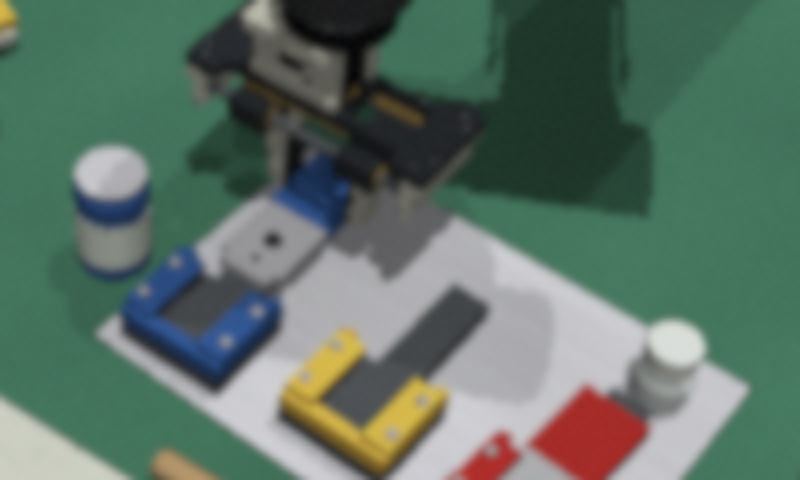

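The picture shows blue lined up on the axis of the blue holder, its nose just short of the mouth at crop (240,275), and the can is clear. Now lower to contact.

```bash
python3 -m creep '[[[0,0,0.008,0,0],[0,0,0,0,0]]]' && python3 -m creep '[[[0,0,0.008,0,0],[0,0,0,0,0]]]'
```

```text
clock: 11.43
tool_pos: [0.4892, 0.0043, 0.2029]
orientation: [180.0, 0.0, 177.4]
force: [0.7, -0.8, -2.8]
opening: 0.0495
gripper_force: 30.0
clock: 11.6
tool_pos: [0.4893, 0.0043, 0.2016]
orientation: [-180.0, 0.0, 177.4]
force: [-3.0, 0.5, 5.5]
opening: 0.0494
gripper_force: 30.0
```

```bash
python3 -m creep '[[[0,0,0,0,0.7],[0,0,0,0,0.7],[0,0,0,0,0.7],[0,0,0,0,0],[0,0,0,0,0],[0,0,0,0,0],[0,0,0,0,0],[0,0,-0.007,0,0]]]'
python3 - <<'E'
from h import *
o=telemetry.get_obs(); p=snapshot("wrist"); print(o['tool_pos'],o['force'],o['opening'])
h=hsv(p['frame']);m=(h[...,0]>105)&(h[...,0]<130)&(h[...,1]>110)
rr=[np.where(m[170:300,c])[0].min()+170 for c in range(225,290,8)]; print("rear rows",rr)
e=back(p,[(c,r) for c,r in zip(range(225,290,8),rr)],.030,o); print(e[[0,-1]])
x=[(np.where(m[r,190:320])[0].min()+190,np.where(m[r,190:320])[0].max()+191) for r in (195,205,215)]; print(back(p,[(q,r) for r,xx in zip((195,205,215),x) for q in xx],.030,o))
E
```

```text
clock: 12.27
tool_pos: [0.489, 0.0042, 0.2024]
orientation: [-180.0, -0.0, 177.4]
force: [-0.1, -0.3, -2.5]
opening: 0.0496
gripper_force: 30.0
[0.48902749 0.00419103 0.20237607] [-0.0944957  -0.32517835 -2.46923368] 0.04964008340861571
rear rows [np.int64(184), np.int64(184), np.int64(184), np.int64(184), np.int64(184), np.int64(184), np.int64(184), np.int64(184), np.int64(183)]
[[ 0.45179897 -0.01100555  0.03      ]
 [ 0.45294846  0.02667786  0.03      ]]
[[ 0.45819406 -0.01927342  0.03      ]
 [ 0.4605263   0.03077017  0.03      ]
 [ 0.46450231 -0.01924268  0.03      ]
 [ 0.46683049  0.03075096  0.03      ]
 [ 0.47095114 -0.01921071  0.03      ]
 [ 0.47324683  0.03012213  0.03      ]]
```

```bash
python3 -m creep '[[[-0.025,0,0,0,0],[-0.025,0,0,0,0],[-0.025,0,0,0,0],[-0.025,0,0,0,0],[0,0,0,0,0]]]' && python3 -m creep '[[[-0.025,0,0,0,0],[-0.025,0,0,0,0],[-0.025,0,0,0,0],[-0.025,0,0,0,0],[0,0,0,0,0]]]'
```

```text
clock: 12.73
tool_pos: [0.5105, 0.0034, 0.2026]
orientation: [180.0, 0.0, 177.4]
force: [-0.2, 0.4, -2.9]
opening: 0.0495
gripper_force: 30.0
clock: 13.15
tool_pos: [0.5303, 0.0025, 0.2027]
orientation: [180.0, 0.0, 177.4]
force: [0.0, 0.5, -1.7]
opening: 0.0493
gripper_force: 30.0
```

Free slide, nose about 32 mm inside. I release, back straight off, close the fingers, and push from behind the plate.

```bash
python3 -m creep '[[[0,0,0,0,0.8],[0,0,0,0,0.8],[0,0,0,0,0.8],[0,0,0,0,0.8],[0.1,0,0,0,0.8],[0.12,0,0,0,0.8],[0.1,0,0,0,0.8],[0.03,0,0,0,0.8]]]' && python3 -m creep '[[[0,0,0.01,0,0],[0,0,0,0,0],[0,0,0,0,0],[0,0,0,0,0],[0,0,0,0,0],[0,0,0,0,0],[0,0,0,0,0],[0,0,0,0,0]]]'
python3 - <<'E'
from h import *
o=telemetry.get_obs(); p=snapshot("wrist"); print(o['tool_pos'],o['orientation'],o['opening'])
t=snapshot("top"); 
for nm,pp,oo in (("w",p,o),("t",t,None)):
    b=bird(pp,.029,.45,.68,-.06,.06,oo); h=hsv(b);m=(h[...,0]>100)&(h[...,0]<130)&(h[...,1]>110); m=m&(np.arange(.45,.68,.0005)[:len(m),None]<.58)
    if m.sum()>100: print(nm,rect(m,.45,-.06),np.where(m.sum(1)>15)[0][[0,-1]]*.0005+.45)
E
```

```text
clock: 13.82
tool_pos: [0.4563, 0.0051, 0.2025]
orientation: [-180.0, -0.1, 177.4]
force: [0.5, -0.8, -0.9]
opening: 0.0699
gripper_force: 0.0
clock: 14.48
tool_pos: [0.4593, 0.0056, 0.2006]
orientation: [-180.0, -0.0, 177.4]
force: [-0.3, 0.4, -0.1]
opening: 0.0223
gripper_force: 0.0
[0.45934475 0.00556837 0.20056915] [-1.79994428e+02 -1.02872874e-02  1.77384704e+02] 0.02230953310237519
w ((497.2984619140625, 4.065996170043945), (42.61508560180664, 17.572734832763672), 87.39727783203125) [0.4885 0.5065]
t ((539.5218505859375, 1.3164710998535156), (48.790855407714844, 39.374732971191406), 87.79740142822266) [0.5215 0.5595]
```

```bash
python3 -m creep '[[[0,0,0,0,0],[-0.03,0,0,0,0],[-0.03,0,0,0,0],[-0.03,0,0,0,0],[-0.03,0,0,0,0],[-0.03,0,0,0,0],[-0.03,0,0,0,0],[0,0,0,0,0]]]' && python3 -m creep '[[[-0.02,0,0,0,0],[-0.01,0,0,0,0],[0,0,0,0,0]]]'
```

```text
clock: 15.25
tool_pos: [0.4963, 0.004, 0.2005]
orientation: [-180.0, 0.0, 177.4]
force: [0.4, -0.1, -0.2]
opening: 0.0005
gripper_force: 0.0
clock: 15.5
tool_pos: [0.5017, 0.0038, 0.2006]
orientation: [180.0, 0.0, 177.4]
force: [-0.7, -0.0, -0.1]
opening: 0.0004
gripper_force: 0.1
```

```bash
python3 -m creep '[[[-0.015,0,0,0,0],[0,0,0,0,0]]]' && python3 -m creep '[[[-0.01,0,0,0,0],[-0.005,0,0,0,0],[0,0,0,0,0]]]' && python3 -m creep '[[[-0.008,0,0,0,0],[0,0,0,0,0]]]'
```

```text
clock: 15.67
tool_pos: [0.5045, 0.0036, 0.2007]
orientation: [180.0, 0.0, 177.4]
force: [-1.7, -0.4, 0.6]
opening: 0.0008
gripper_force: 0.4
clock: 15.92
tool_pos: [0.5074, 0.0035, 0.2007]
orientation: [180.0, 0.0, 177.4]
force: [-0.7, 0.4, 0.6]
opening: 0.0001
gripper_force: 0.5
clock: 16.08
tool_pos: [0.509, 0.0034, 0.2007]
orientation: [180.0, 0.0, 177.4]
force: [-1.2, -0.2, -1.0]
opening: 0.0006
gripper_force: 0.7
```

```bash
for i in 1; do :; done; python3 -m creep '[[[-0.006,0,0,0,0],[-0.006,0,0,0,0],[0,0,0,0,0]]]' && python3 -m creep '[[[-0.006,0,0,0,0],[0,0,0,0,0]]]' && python3 -m creep '[[[-0.006,0,0,0,0],[0,0,0,0,0]]]'
```

```text
clock: 16.33
tool_pos: [0.5111, 0.0032, 0.2006]
orientation: [-180.0, -0.0, 177.4]
force: [-3.1, -0.2, 1.5]
opening: 0.0002
gripper_force: 1.6
clock: 16.5
tool_pos: [0.5115, 0.0031, 0.2005]
orientation: [-180.0, -0.1, 177.4]
force: [-6.2, 3.3, 4.4]
opening: 0.0006
gripper_force: 3.6
clock: 16.67
tool_pos: [0.5119, 0.003, 0.2003]
orientation: [-180.0, -0.2, 177.4]
force: [-10.6, 4.7, 7.2]
opening: 0.0006
gripper_force: 5.6
```

The plate is stopped at the predicted position, with force rising to 10 N. I back off, rise, and check.

```bash
python3 -m creep '[[[0.05,0,0,0,0],[0.1,0,0,0,0],[0,0,-0.1,0,0.5],[0,0,-0.2,0,1],[0,0,-0.2,0,1],[0,0,-0.2,0,1],[0,0,-0.2,0,1],[0,0,-0.1,0,1]]]' && python3 -m creep '[[[0,0,0,0,1],[0,0,0,0,1]]]'
python3 - <<'E'
from h import *
o=telemetry.get_obs(); p=snapshot("wrist"); print(o['tool_pos'],o['orientation'])
b=bird(p,.029,.45,.68,-.06,.06,o); h=hsv(b);m=(h[...,0]>100)&(h[...,0]<130)&(h[...,1]>110); m=m&(np.arange(.45,.68,.0005)[:len(m),None]<.575)
print(rect(m,.45,-.06))
b=bird(p,.032,.42,.64,-.44,-.2,o);h=hsv(b);m=(h[...,0]>15)&(h[...,0]<35)&(h[...,1]>110)
print(m.sum(), rect(m,.42,-.44) if m.sum()>500 else None)
cv2.imwrite("pics/w5.png",p['frame'][...,::-1])
E
```

```text
clock: 17.33
tool_pos: [0.4843, 0.0045, 0.4064]
orientation: [179.9, 0.5, 177.4]
force: [0.5, 0.6, 0.6]
opening: 0.0347
gripper_force: 0.0
clock: 17.5
tool_pos: [0.4838, 0.0046, 0.4024]
orientation: [179.9, 0.3, 177.4]
force: [-1.6, 0.4, -0.1]
opening: 0.0486
gripper_force: 0.0
[0.48376411 0.00458715 0.40238247] [179.87888461   0.27011694 177.39501069]
((547.2235717773438, 0.8787803649902344), (49.11511993408203, 56.6614875793457), 87.56334686279297)
11526 ((494.6270751953125, -320.5604248046875), (45.186309814453125, 71.02185821533203), 64.57312774658203)
```

View pics/w5.png

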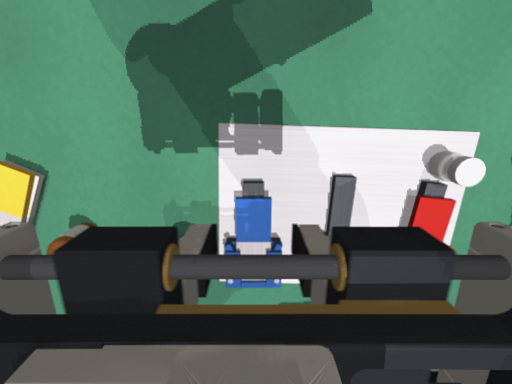

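Blue is home: rear edge at x = 0.519 against 0.520 predicted, lying flat at (253,218). Ten pictures are used, so from here on I measure numerically. On to yellow.

```bash
python3 -m creep '[[[-0.0168,-0.1865,0,0,1],[-0.0168,-0.1865,0,0,1],[-0.0168,-0.1865,0,0,1],[-0.0168,-0.1865,0,0,1],[-0.0168,-0.1865,0,0,1],[-0.0168,-0.1865,0,0,1],[-0.0168,-0.1865,0,0,1],[-0.0168,-0.1865,0,0,1]]]' && python3 -m creep '[[[-0.0168,-0.1865,0,0,1],[0,0,0,0.0703,1],[0,0,0,0.0703,1],[0,0,0,0.0703,1],[0,0,0,0.0703,1],[0,0,0,0,1],[0,0,0,0,1]]]'
python3 - <<'E'
from h import *
o=telemetry.get_obs(); p=snapshot("wrist"); print(o['tool_pos'],o['orientation'],o['opening'])
R=Ro.from_euler('xyz',o['orientation'],degrees=True).as_matrix()
b=bird(p,.032,.42,.64,-.44,-.2,o);h=hsv(b);m=(h[...,0]>15)&(h[...,0]<35)&(h[...,1]>110)
(c,s,a)=rect(m,.42,-.44); print(c,s,a)
if s[0]<s[1]: a-=90
u=np.array([np.cos(np.radians(a)),np.sin(np.radians(a))]); n=np.array([-u[1],u[0]]); org=np.array(c)/1000+.0325*u
for g in(.03,.04): print(g,org,a,R.T@np.r_[org-g*u-o['tool_pos'][:2],.204-o['tool_pos'][2]]/.2)
M=nets.masks_of(p,"oiler")[0]['region']; ys,xs=np.where(M); 
for z in(0,.03,.06,.095):
    w=back(p,np.c_[xs,ys],z,o)[:,:2]-org; print("oiler",z,"n",np.percentile(w@n,[1,50,99]),"u",np.percentile(w@u,[1,50,99]))
E
```

```text
clock: 18.22
tool_pos: [0.4965, -0.2967, 0.3989]
orientation: [180.0, -0.1, 177.4]
force: [1.6, -0.2, 0.4]
opening: 0.0876
gripper_force: 0.0
clock: 18.8
tool_pos: [0.4985, -0.3322, 0.3992]
orientation: [-180.0, -0.1, 152.3]
force: [1.3, -0.0, 0.0]
opening: 0.0874
gripper_force: 0.0
[ 0.49845142 -0.33223378  0.39919592] [-1.79976470e+02 -1.16046734e-01  1.52273321e+02] 0.08743712907880224
(493.11859130859375, -328.8182067871094) (50.83272171020508, 66.84455871582031) 64.51078033447266
0.03 [ 0.52245525 -0.3428043 ] -25.489219665527344 [0.01708079 0.00360015 0.97601482]
0.04 [ 0.52245525 -0.3428043 ] -25.489219665527344 [0.06704256 0.00164813 0.97611681]
oiler 0 n [0.08733521 0.11771552 0.1486131 ] u [-0.00651337  0.02417309  0.05874992]
oiler 0.03 n [0.08066151 0.10864764 0.13711028] u [-0.01408174  0.01418641  0.04603835]
oiler 0.06 n [0.07398781 0.09957977 0.12560746] u [-0.02165011  0.00419974  0.03332679]
oiler 0.095 n [0.06620183 0.08900058 0.11218751] u [-0.03047987 -0.00745138  0.01849662]
```

```bash
python3 -m creep '[[[0.052,0.0022,0.15,-0.025,1],[0,0,0.15,0,1],[0,0,0.15,0,1],[0,0,0.15,0,1],[0,0,0.15,0,1],[0,0,0.12,0,1],[0,0,0.07,0,1],[0,0,0.036,0,1]]]' && python3 -m creep '[[[0,0,0,0,0],[0,0,0,0,0],[0,0,0,0,0],[0,0,0,0,0],[0,0,0,0,0],[0,0,0,0,0],[0,0,0,0,0],[0,0,0,0,0]]]'
```

```text
clock: 19.57
tool_pos: [0.4888, -0.3265, 0.2028]
orientation: [-180.0, -0.2, 154.5]
force: [-0.3, 0.6, 0.1]
opening: 0.0876
gripper_force: 0.0
clock: 20.23
tool_pos: [0.4897, -0.327, 0.2061]
orientation: [180.0, 0.1, 154.4]
force: [-0.8, 1.7, 4.7]
opening: 0.0491
gripper_force: 30.0
```

```bash
python3 -m creep '[[[0,0,-0.02,0,0],[0,0,-0.03,0,0],[0,0,-0.06,0,0],[0,0,-0.11,0,0],[0,0,-0.14,0,0],[0,0,-0.14,0,0],[0,0,-0.14,0,0],[0,0,-0.1,0,0]]]'
python3 - <<'E'
from h import *
o=telemetry.get_obs(); p=snapshot("wrist"); print(o['tool_pos'],o['opening'])
R=Ro.from_euler('xyz',o['orientation'],degrees=True).as_matrix()
for zz in(.1715,.174):
    z=o['tool_pos'][2]-zz
    b=bird(p,z,.42,.64,-.44,-.2,o); h=hsv(b);m=(h[...,0]>15)&(h[...,0]<35)&(h[...,1]>110)
    c,s,a=rect(m,.42,-.44); print(c,s,a)
    a=a-90 if a>45 else a
    L=s[0] if abs(s[1]-50)<abs(s[0]-50) else s[1]; u=np.array([np.cos(np.radians(a)),np.sin(np.radians(a))])
    org=np.array(c)/1000+(.065-L/2000)*u; print("org in tool",R.T@np.r_[org-o['tool_pos'][:2],0],a)
b=bird(p,.022,.42,.64,-.44,-.2,o);h=hsv(b);m=(h[...,1]<50)&(h[...,2]>130); print("spare",rect(m,.42,-.44))
E
```

```text
clock: 20.9
tool_pos: [0.4894, -0.327, 0.3563]
orientation: [180.0, 0.1, 154.3]
force: [1.2, 0.1, -2.8]
opening: 0.0493
gripper_force: 30.0
[ 0.48941682 -0.32704634  0.35625409] 0.049316532152903915
(479.6280517578125, -322.0802001953125) (50.990020751953125, 41.34596633911133) 64.28999328613281
org in tool [-3.33530646e-02  1.99995435e-04  5.58256958e-05] -25.710006713867188
(480.59033203125, -322.5624084472656) (51.8912353515625, 42.01261901855469) 64.31192779541016
org in tool [-3.40959392e-02  1.99197242e-04  5.70690716e-05] -25.688072204589844
spare ((486.44000244140625, -320.4455261230469), (52.116207122802734, 44.857017517089844), 62.38697052001953)
```

```bash
python3 -m creep '[[[0.0865,0.1706,0,0,0],[0.0865,0.1706,0,0,0],[0.0865,0.1706,0,0,0],[0.0865,0.1706,0,0,0],[0.0865,0.1706,0,0,0],[0.0865,0.1706,0,0,0],[0.0865,0.1706,0,0,0],[0.0865,0.1706,0,0,0]]]' && python3 -m creep '[[[0.0865,0.1706,0,0,0],[0.0865,0.1706,0,0,0],[0.0865,0.1706,0,0,0],[0.0865,0.1706,0,0,0],[0,0,0,-0.0601,0],[0,0,0,-0.0601,0],[0,0,0,-0.0601,0],[0,0,0,-0.0601,0]]]' && python3 -m creep '[[[0,0,0,0,0],[0,0,0,0,0]]]'
python3 - <<'E'
from h import *
o=telemetry.get_obs(); R=Ro.from_euler('xyz',o['orientation'],degrees=True).as_matrix()
print(o['tool_pos'],o['orientation'],R.T@(np.array([.480,.1319,.212])-o['tool_pos'])/.2)
p=snapshot("wrist")
# apron edges of yellow behind? and slot visible ahead
t=snapshot("top")
for pp,oo in((p,o),(t,None)):
    b=bird(pp,.019,.49,.60,.08,.18,oo); g=cv2.GaussianBlur(cv2.cvtColor(b,cv2.COLOR_RGB2GRAY),(5,5),0).astype(float)
    for xx in(.505,.52,.54,.56): 
        d=np.gradient(g[int((xx-.49)/.0005)]); ys=.08+np.arange(len(d))*.0005; print(xx,ys[d.argmin()],ys[d.argmax()],d.min(),d.max())
E
```

```text
clock: 21.62
tool_pos: [0.4821, -0.0194, 0.3535]
orientation: [180.0, -0.0, 154.3]
force: [0.7, 0.7, -2.5]
opening: 0.0494
gripper_force: 30.0
clock: 22.28
tool_pos: [0.4793, 0.1322, 0.3532]
orientation: [-180.0, -0.1, 176.3]
force: [-0.3, -0.6, -2.2]
opening: 0.0491
gripper_force: 30.0
clock: 22.45
tool_pos: [0.4795, 0.1318, 0.3533]
orientation: [-180.0, -0.0, 175.8]
force: [-0.4, 0.1, -2.7]
opening: 0.0492
gripper_force: 30.0
[0.47951891 0.1318396  0.35330999] [-1.79987606e+02 -3.27573201e-02  1.75795787e+02] [-2.78080043e-03  6.30342715e-04  7.06548361e-01]
0.505 0.1575 0.153 -19.0 16.5
0.52 0.153 0.14500000000000002 -10.5 10.0
0.54 0.1535 0.14 -14.5 11.5
0.56 0.177 0.0875 -19.0 2.0
0.505 0.12 0.11 -11.5 12.0
0.52 0.135 0.1105 -18.0 13.0
0.54 0.1655 0.11649999999999999 -10.5 12.0
0.56 0.108 0.15100000000000002 -16.0 11.0
```

```bash
python3 -m creep '[[[-0.003,0,0.15,0,0],[0,0,0.15,0,0],[0,0,0.15,0,0],[0,0,0.12,0,0],[0,0,0.09,0,0],[0,0,0.046,0,0],[0,0,0.02,0,0],[0,0,0,0,0]]]' && python3 -m creep '[[[0,0,0.008,0,0],[0,0,0,0,0]]]' && python3 -m creep '[[[0,0,0.008,0,0],[0,0,0,0,0]]]'
```

```text
clock: 23.22
tool_pos: [0.4805, 0.1319, 0.2079]
orientation: [-180.0, -0.0, 175.9]
force: [0.4, 0.3, -2.5]
opening: 0.0492
gripper_force: 30.0
clock: 23.38
tool_pos: [0.4808, 0.1322, 0.2076]
orientation: [179.9, 0.1, 176.0]
force: [-0.7, 0.7, -2.3]
opening: 0.049
gripper_force: 30.0
clock: 23.55
tool_pos: [0.4805, 0.132, 0.2057]
orientation: [179.9, 0.1, 176.0]
force: [-0.3, 0.6, -3.3]
opening: 0.0494
gripper_force: 30.0
```

```bash
python3 -m creep '[[[0,0,0.008,0,0],[0,0,0,0,0]]]' && python3 -m creep '[[[0,0,0.006,0,0],[0,0,0,0,0]]]'
```

```text
clock: 23.72
tool_pos: [0.4805, 0.132, 0.2037]
orientation: [180.0, 0.0, 176.0]
force: [0.7, 0.7, -2.5]
opening: 0.0491
gripper_force: 30.0
clock: 23.88
tool_pos: [0.4804, 0.1321, 0.2027]
orientation: [180.0, 0.0, 176.0]
force: [-3.3, 0.4, 6.0]
opening: 0.0498
gripper_force: 30.0
```

```bash
python3 -m creep '[[[0,0,0,0,0.7],[0,0,0,0,0.7],[0,0,0.01,0,0.7],[0,0,0,0,0],[0,0,0,0,0],[0,0,0,0,0],[0,0,0,0,0],[0,0,-0.005,0,0]]]'
python3 - <<'E'
from h import *
o=telemetry.get_obs(); p=snapshot("wrist"); print(o['tool_pos'],o['force'],o['opening'])
h=hsv(p['frame']);m=(h[...,0]>15)&(h[...,0]<35)&(h[...,1]>110)
C=range(225,290,8); rr=[np.where(m[150:225,c])[0].min()+150 for c in C]; e=back(p,list(zip(C,rr)),.030,o); print("rear",e[[0,4,-1]])
for r in(190,200,210,216):
    c=np.where(m[r,190:330])[0]+190; w=back(p,[(c.min(),r),(c.max()+1,r)],.030,o); print(w[:,:2].mean(0),np.linalg.norm(w[1]-w[0]), "axis y",.1276-.071*(w[:,0].mean()-.54))
# apron strip visible behind plate?
E
```

```text
clock: 24.55
tool_pos: [0.4802, 0.1319, 0.201]
orientation: [-180.0, -0.0, 176.0]
force: [0.2, 0.4, -2.0]
opening: 0.0497
gripper_force: 30.0
[0.48024623 0.13185052 0.20099044] [ 0.18751255  0.40969555 -1.98648392] 0.04965192029276909
rear [[0.44899847 0.11705277 0.03      ]
 [0.45034579 0.13592109 0.03      ]
 [0.45107568 0.1548054  0.03      ]]Traceback (most recent call last):
  File "<stdin>", line 6, in <module>
    return umr_minimum(a, axis, None, out, keepdims, initial, where)
ValueError: zero-size array to reduction operation minimum which has no identity
```

```bash
python3 -m creep '[[[-0.025,0,0,0,0],[-0.025,0,0,0,0],[-0.025,0,0,0,0],[-0.025,0,0,0,0],[0,0,0,0,0]]]' && python3 -m creep '[[[-0.025,0,0,0,0],[-0.025,0,0,0,0],[0,0,0,0,0]]]'
```

```text
clock: 25.02
tool_pos: [0.5015, 0.1306, 0.2012]
orientation: [180.0, 0.0, 176.0]
force: [-0.1, -0.2, -2.4]
opening: 0.0496
gripper_force: 30.0
clock: 25.27
tool_pos: [0.5113, 0.13, 0.2013]
orientation: [180.0, 0.0, 176.0]
force: [0.9, 0.4, -3.3]
opening: 0.0499
gripper_force: 30.0
```

```bash
python3 -m creep '[[[-0.025,0,0,0,0],[-0.025,0,0,0,0],[-0.025,0,0,0,0],[-0.025,0,0,0,0],[0,0,0,0,0]]]' && python3 -m creep '[[[-0.025,0,0,0,0],[-0.02,0,0,0,0],[-0.015,0,0,0,0],[0,0,0,0,0]]]'&& python3 -m creep '[[[-0.01,0,0,0,0],[0,0,0,0,0]]]'
```

```text
clock: 25.68
tool_pos: [0.5313, 0.1285, 0.2013]
orientation: [180.0, 0.0, 176.0]
force: [0.7, 0.5, -1.5]
opening: 0.0494
gripper_force: 30.0
clock: 26.02
tool_pos: [0.5429, 0.1277, 0.2013]
orientation: [180.0, 0.0, 176.0]
force: [0.9, 0.4, -3.2]
opening: 0.0498
gripper_force: 30.0
clock: 26.18
tool_pos: [0.5444, 0.1274, 0.2012]
orientation: [-180.0, 0.0, 176.0]
force: [0.1, -0.3, -2.3]
opening: 0.0493
gripper_force: 30.0
```

```bash
python3 -m creep '[[[-0.008,0,0,0,0],[0,0,0,0,0]]]' && python3 -m creep '[[[-0.006,0,0,0,0],[0,0,0,0,0]]]' && python3 -m creep '[[[-0.006,0,0,0,0],[0,0,0,0,0]]]'
```

```text
clock: 26.35
tool_pos: [0.5459, 0.1274, 0.2013]
orientation: [180.0, 0.0, 176.0]
force: [0.6, 0.9, -3.0]
opening: 0.0494
gripper_force: 30.0
clock: 26.52
tool_pos: [0.5471, 0.1273, 0.2013]
orientation: [-180.0, -0.0, 176.0]
force: [-0.6, 0.2, -2.8]
opening: 0.0496
gripper_force: 30.0
clock: 26.68
tool_pos: [0.5475, 0.1271, 0.2009]
orientation: [-180.0, -0.1, 176.0]
force: [-4.3, 3.0, -2.9]
opening: 0.0496
gripper_force: 30.0
```

```bash
python3 -m creep '[[[0,0,0,0,0.75],[0,0,0,0,0.75],[0,0,0,0,0.75],[0,0,0,0,0.75],[0.1,0,0,0,0.75],[0.12,0,0,0,0.75],[0.12,0,0,0,0.75],[0.03,0,0,0,0.75]]]' && python3 -m creep '[[[0,0,0,0,0],[0,0,0,0,0],[0,0,0,0,0],[0,0,0,0,0],[0,0,0,0,0],[0,0,0,0,0],[0,0,0,0,0],[0,0,0,0,0]]]' && python3 -m creep '[[[0,0,0,0,0],[0,0,0,0,0],[-0.03,0,0,0,0],[-0.03,0,0,0,0],[-0.03,0,0,0,0],[-0.02,0,0,0,0],[0,0,0,0,0]]]'
```

```text
clock: 27.35
tool_pos: [0.4717, 0.1316, 0.2012]
orientation: [-180.0, -0.1, 175.9]
force: [-0.7, -0.2, -0.7]
opening: 0.0659
gripper_force: 0.0
clock: 28.02
tool_pos: [0.4745, 0.1323, 0.2011]
orientation: [-180.0, -0.0, 176.0]
force: [-0.3, 0.3, 0.3]
opening: 0.0176
gripper_force: 0.0
clock: 28.6
tool_pos: [0.4974, 0.1309, 0.2012]
orientation: [180.0, 0.0, 175.9]
force: [0.3, 0.2, -0.0]
opening: 0.0001
gripper_force: 0.0
```

Expected contact is at tool x ≈ 0.508.

```bash
python3 -m creep '[[[-0.02,0,0,0,0],[-0.015,0,0,0,0],[-0.01,0,0,0,0],[0,0,0,0,0]]]' && python3 -m creep '[[[-0.007,0,0,0,0],[0,0,0,0,0]]]' && python3 -m creep '[[[-0.007,0,0,0,0],[0,0,0,0,0]]]'
```

```text
clock: 28.93
tool_pos: [0.5057, 0.1302, 0.2013]
orientation: [180.0, 0.0, 176.0]
force: [-0.3, 1.0, 0.1]
opening: 0.0005
gripper_force: 0.0
clock: 29.1
tool_pos: [0.5068, 0.1301, 0.2013]
orientation: [180.0, 0.0, 176.0]
force: [-0.5, 0.4, -0.6]
opening: 0.0008
gripper_force: 0.0
clock: 29.27
tool_pos: [0.508, 0.1299, 0.2012]
orientation: [-180.0, -0.0, 176.0]
force: [-1.2, 0.0, 0.4]
opening: 0.0005
gripper_force: 0.4
```

```bash
python3 -m creep '[[[-0.006,0,0,0,0],[0,0,0,0,0]]]' && python3 -m creep '[[[-0.006,0,0,0,0],[0,0,0,0,0]]]' && python3 -m creep '[[[-0.006,0,0,0,0],[0,0,0,0,0]]]'
```

```text
clock: 29.43
tool_pos: [0.5085, 0.1298, 0.2011]
orientation: [-180.0, -0.1, 176.0]
force: [-5.0, 2.2, 4.3]
opening: 0.0005
gripper_force: 2.8
clock: 29.6
tool_pos: [0.5089, 0.1297, 0.201]
orientation: [-179.9, -0.2, 175.9]
force: [-10.6, 4.5, 6.9]
opening: 0.0007
gripper_force: 5.4
clock: 29.77
tool_pos: [0.5094, 0.1296, 0.2009]
orientation: [-179.9, -0.3, 175.9]
force: [-16.5, 6.8, 10.7]
opening: 0.001
gripper_force: 8.0
```

Seated against the stop. I back off, rise, and do a numerical check of both plates.

```bash
python3 -m creep '[[[0.04,0,0,0,0],[0.1,0,0,0,0],[0,0,-0.1,0,0],[0,0,-0.2,0,0],[0,0,-0.2,0,0],[0,0,-0.2,0,0],[0,0,-0.2,0,0],[0,0,-0.1,0,0]]]' && python3 -m creep '[[[0,-0.1,0,0,0],[0,-0.15,0,0,0],[0,-0.1,0,0,0],[0,0,0,0,0],[0,0,0,0,0]]]'
python3 - <<'E'
from h import *
o=telemetry.get_obs(); p=snapshot("wrist"); t=snapshot("top"); print(o['tool_pos'],o['force'])
X=np.arange(.45,.68,.0005)
for nm,pp,oo in(("w",p,o),("t",t,None)):
  for c,lo,hi,ya,yb in(("blue",100,130,-.06,.06),("yellow",15,35,.07,.18),("red",0,8,.2,.3)):
    b=bird(pp,.029,.45,.68,ya,yb,oo); h=hsv(b);m=(h[...,0]>=lo)&(h[...,0]<hi)&(h[...,1]>110)&(X[:len(b),None]<.575)
    if m.sum()>800: 
        r=rect(m,.45,ya); print(nm,c,np.round(np.r_[r[0],r[1],r[2]],1),"rear x",np.percentile(np.where(m)[0]*.0005+.45,.5))
for n,z in(("spare_plate",.012),("oiler",0),("can",0),("jar",.004)):
    print(n,[(np.round(back(t,r['uv'],z)[0],3),round(r['confidence'],2)) for r in nets.landmark_of(t,n)[:1]])
E
```

```text
clock: 30.43
tool_pos: [0.4842, 0.1317, 0.4068]
orientation: [179.8, 0.4, 176.0]
force: [0.6, 0.7, 0.2]
opening: 0.0005
gripper_force: 0.0
clock: 30.85
tool_pos: [0.4786, 0.061, 0.4015]
orientation: [180.0, 0.0, 175.9]
force: [-0.3, 0.1, -0.3]
opening: 0.0005
gripper_force: 0.0
[0.47859191 0.0609579  0.40151436] [-0.27344305  0.0756178  -0.27917195]
w blue [536.5   2.2  49.6  34.5  87.1] rear x 0.5195000000000001
w yellow [539.4 127.2  50.8  47.3  86.2] rear x 0.516
w red [554.5 252.6  54.1  47.7  82. ] rear x 0.5295
t blue [5.475e+02 2.000e-01 4.930e+01 5.550e+01 8.820e+01] rear x 0.5205
t red [555.1 252.7  52.3  46.5  81.9] rear x 0.5315
spare_plate [(array([ 0.523, -0.339,  0.012]), 0.73)]
oiler [(array([ 0.566, -0.26 ,  0.   ]), 0.7)]
can [(array([ 0.607, -0.102,  0.   ]), 0.69)]
jar [(array([0.481, 0.269, 0.004]), 0.49)]
```

Run:
```python
from h import *
o=telemetry.get_obs(); p=snapshot("wrist")
for nm,y0,k,lo,hi in(("blue",.0023,-.045,100,130),("yellow",.1276,-.071,15,35)):
    a=[];r=[]
    u=np.array([1,k])/np.hypot(1,k); n=np.array([-u[1],u[0]])
    for off in np.arange(-.010,.0101,.002):
        s=np.arange(-.06,.02,.0002); L=np.array([.54,y0])+s[:,None]*u+off*n
        def samp(z):
            q=proj(p,np.c_[L,np.full(len(L),z)],o).astype(np.float32); return cv2.remap(p['frame'],q[:,:1].copy(),q[:,1:].copy(),cv2.INTER_LINEAR)
        g=cv2.cvtColor(samp(.019),cv2.COLOR_RGB2GRAY)[:,0].astype(float); d=np.gradient(cv2.GaussianBlur(g[:,None],(1,9),0)[:,0]); w=s<-.03; a.append(s[w][d[w].argmin()])
        h=hsv(samp(.029))[:,0]; r.append(s[(h[:,0]>lo)&(h[:,0]<hi)&(h[:,1]>110)].min())
    print(nm,"apron start",np.median(a),np.std(a),"rear",np.median(r),np.std(r),"diff mm",1000*(np.median(r)-np.median(a)))
```

```text
blue apron start -0.04100000000000011 0.00015640591394622863 rear -0.020600000000000236 0.00012331509060227686 diff mm 20.399999999999878
yellow apron start -0.04480000000000009 0.0003449757447456393 rear -0.024200000000000214 9.958591954639323e-05 diff mm 20.599999999999877
```

Both plates show 20.5 mm of free apron behind them, against 20 mm nominal when home. Handing in.

```bash
python3 -c "
from plant import workorder; print(workorder.close_job())"
```

```text
the job is handed in; nothing more can be done
None
```

The blue plate and then the yellow one were slid fully home against the back stops of their holders and released. By measurement both are fully in (about 20.5 mm of apron showing behind each, 20 mm nominal), and the job was handed in at about 31 s; no verdict came back.

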